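# Send the punched cover down the rocker chute, set the next under the punch

## Robot

A 6-joint arm with a two-finger parallel gripper is mounted at the origin on the work surface. World frame = base frame: x ahead of the robot, y to its left, z up, the work surface at z = 0. Lengths are in m, angles in rad, forces in N, time in s.
With the tool pointing down it reaches from about 0.35 to 0.775 m from the base axis. Payload 5.5 kg.
Tool frame: the origin (TCP) lies on the centre line of the jaws, within the pads' length; the fingertips stand 11 mm ahead of it and the grasp point (between the pads) lies 8 mm behind it (env.tip_extent is the distance from the TCP to the fingertips, in m); z points along the fingers, y is the line along which they close (so a half turn about z gives the same grasp; the last joint's range is limited). The gripper opens to 85 mm and grips with 20 to 120 N. Pads are 22 mm wide; open, the fingers measure 114 mm over their backs; the gripper's body (76 mm by 85 mm) begins 54 mm behind the grasp point. The pads swing forward as they close: fully open they stand 13 mm farther back than shut.
Start: joints at [1.105, 0.313, 0.046, 1.304, 0, 1.431], TCP at [0.184, 0.545, 0.242] pointing down, gripper open.
Joint ranges: [-2.76, 2.76], [-0.86, 1.69], [-1.03, 1.26], [-2.2, 2.34], [-1.47, 1.5], [-3.14, 3.14]. Speed limits (rad/s): [2.57, 2.57, 3.14, 3.14, 3.14, 3.14].

## Interface

Orientations are given as a unit quaternion [w, x, y, z].
In Python, from workcell import env gives the robot as it stands.
- The arm moves only by the shell command python3 -m jog 'ROWS' [FORCE]. ROWS is JSON, a list of rows, each a list of 5 numbers: the gripper's target within -1 to 1 (shut at 1, half-way at 0, fully open at -1), then the shift along the tool's x, y, z in m, then the turn about the tool's z in degrees. In form: [[fingers, tx, ty, tz, turn], ...]. A call has 1 to 5 rows; each row shifts and turns the commanded pose from where the row before left it, along the tool's axes as they then stand; what a row does not reach is not made up. A row lasts 1/12 s, in which the tool goes at most 41.7 mm and 7.16 degrees, less where a joint would pass 70% of its speed; a pose out of reach is approached as far as the arm can. A call is refused whole if a number of a shift passes 0.0417 or a number of a turn 7.16, either way. A call with a gripper value outside its range is refused whole. The fingers move at their own pace and stop on an object; FORCE is the grip in N (left out, the last holds). Time passes only in rows, so rows that do not move let the fingers close. It gives the time, the measured TCP pose, the force, the opening and the grip force at its end, in the units of the state.
- env.get_state(): the state, without advancing time (a new reading comes with each control period).
- env.read_camera(name): name is "scene" or "top" or "wrist"; returns a dict with "img" (420x560x3 uint8, red, green, blue), "fov_y" (degrees; the focal length in pixels is half the picture's height over the tangent of half this angle, whatever the lens; pixels are square), "cx", "cy" (the principal point, pixels), "D" ([k1, k2, p1, p2, k3] as OpenCV has them; the pictures are not rectified), "T" (4x4, takes a point from camera to world coordinates). Camera axes: x right, y up, looking along -z (the intrinsics and any distortion apply to the point x, -y, -z); pixel columns grow to the right and rows downward; lengths in m; the calibration is good to about 2 mm. A picture is of the moment at which its call begins. There is no depth.
- env.hand_in(): hands the job in; it is judged then, once.
The state is a dict: "clock": time; "joint_pos": joint angles; "qvel": joint speeds; "tau": joint torques, N m; "tcp_pos": TCP position; "orientation": TCP orientation; "wrist_force": force on the tool from outside, world axes, zero at the start; "ft_torque": the same for the moment, N m; "finger_gap": finger opening in m; "grip_force": force on a finger pad.
Only numpy, scipy, OpenCV 4.12 (cv2) and the standard library are available. Lean on these libraries where they do the work, as an engineer would, in place of code of your own. Each camera call takes 0.05 s, during which the arm holds its last target. There are 200 camera calls.

## Task

Take the punched crankcase cover out from under the hand press and set it down gently on the tray of the rocker chute, square between the guides, so that its own weight tips the tray and it slides down the track to the stop at the bottom, where the washer takes it; do not push the tray down yourself. Then slide the other cover, without lifting it off the work plate, along to the press so that it lies square to the fence with the middle of its scribed cross right under the point of the punch. Leave the timing gear and the screwdriver that lie beside the work where they are.

Things in the scene. Friction and masses are not known exactly. Their poses are not given: they have to be found in the camera images.
- press: Green arbor press, fixed, with a dark steel work plate; place and turn vary. Origin on the bench exactly under the punch point; z up, +x from punch to column (away from the robot), +y left. Plate: top 45 mm above the bench, x -170 to +30, y -270 to +100 mm. On it a straight steel fence 10 mm high runs along y, face at x = +15 mm. Lever folded up and back on its +y side.
- punch_tip (a point): Punch point, 73 mm above the bench, 16 mm above the flange of a cover lying on the plate: a cover under it must be drawn out (press -x) before it is lifted. Upright above the point: 11 mm rod for 25 mm, a 21 mm holder, the 25 mm square ram to 330 mm; around the ram the head (62 mm wide, press x -30 to +142, 175 to 270 mm above the bench). Clear above at press x below -35 mm.
- cover_done: The punched cover, under the punch at the start, near the fence. Grey aluminium casting, 0.34 to 0.53 kg: flange 160 x 84 x 12 mm; on it at x = -40 mm a square bearing housing 44 x 44 mm, 30 mm high (top at 42 mm), the place to grip; two ribs 12 mm high at x -19 to +39, y +-16 mm. Origin: centre of the flange's underside, x along the 160 mm, z up. Balance point x = -6 mm.
- cover_next: The cover to be punched next: same casting, same frame, without the punched dot. At the start it lies on the plate to the right (press -y) of the first, middles 114 to 171 mm apart, askew by up to 0.14 rad, its end edge about 10 mm or more short of the fence, cross towards the fence. Friction on the plate 2 to 4 N.
- cover_next_mark (a point): Middle of the bright scribed cross on cover_next, on a round dark patch of marking-out dye (27 mm): on the flange's top (12 mm above the underside), on the centre line at the cover's x = +65 mm, 15 mm from the end edge. With that edge against the fence and the cover square, the cross is at the punch's x in the press frame.
- chute: Rocker chute of aluminium pipe, fixed; place and turn vary. Two posts with bearing blocks (y +-70 to +-100 mm, top 211 mm) carry a tipping tray; from x = +160, 132 mm up, a fixed track (108 mm between 14 mm rails) slopes down to a padded stop at x = +375, 35 mm up. Origin on the bench under the tray's axle, +x the way the covers run. Counterweight bar at x -125 to -30, top 214 mm.
- tray_middle (a point): Centre of the tray's sliding surface (three white plastic strips): chute x = +65, y = 0, 204 mm above the bench when level. It runs from a 10 mm high lip (chute x = -30) to the open end (x = +160), 100 mm wide between guides 10 mm high. A cover set here lengthwise, either end first, lies wholly on the tray, beyond the axle, and tips it.
- rocker (a joint): Tilt of the tray, rad: 0 level (the counterweight holds it there empty), 0.42 tipped in line with the track. Damped: a cover tips it in 0.4 to 1.6 s and then slides off by itself over the slippery strips; the empty tray takes about 1.4 s to swing back. A cover at rest against the track's stop has its origin at the chute's x = about +302 mm.
- gear: Bystander: steel timing gear lying flat, 84 mm across, 22 mm thick, origin under its middle; lies beyond the gap between press and chute.
- screwdriver: Bystander: screwdriver lying flat, 160 mm long, along its x, handle at -x; lies between the robot and the work plate.
Things that resemble listed ones, but are neither listed nor needed, are in the scene too. Leave any green look-alike of the cover_next alone.

How it is judged:
On the way, in this order (a step that is already met when the one before it is completed fails the run):
1. the punched cover, let go, lies on the tray and has tipped it (more than 0.2 rad) (value of joint rocker above 0.2 rad and x of cover_done in the frame of chute between -0.02 and 0.2 m and y of cover_done in the frame of chute between -0.03 and 0.03 m and contact force between the fingers and cover_done below 0.5 N).
2. the punched cover has run down the track to the stop and the tray has swung back level (value of joint rocker below 0.04 rad and x of cover_done in the frame of chute between 0.285 and 0.315 m and linear speed of cover_done below 0.02 m/s), for 0.1 s.
3. the next cover's cross is under the punch point (within 5 mm) (horizontal distance between cover_next_mark and punch_tip below 0.005 m), for 0.2 s.
At the end, for the whole second after the job is handed in: The next cover lies flat on the work plate at rest, its cross within 5 mm of the punch axis and its length within 0.07 rad (4 degrees) of square to the fence; the punched cover rests in the roller track against the bottom stop (within about 15 mm) and the empty tray is level again (below 0.04 rad) (horizontal distance between cover_next_mark and punch_tip below 0.005 m and angle between the x axis of cover_next and the x axis of press, either way round below 0.07 rad and height (world z) of cover_next between 0.041 and 0.048 m and angle between cover_next's own z axis and vertical below 0.03 rad and linear speed of each of cover_next, cover_done below 0.01 m/s and x of cover_done in the frame of chute between 0.285 and 0.315 m and y of cover_done in the frame of chute between -0.02 and 0.02 m and value of joint rocker below 0.04 rad); the robot touches nothing.
It fails at once if the punched cover is let go more than 30 mm above the level tray (height (world z) of cover_done above 0.234 m and contact force between the fingers and cover_done below 0.05 N).
It fails at once if the gripper pushes on the rocker chute (over 8 N) (contact force between the fingers and chute above 8 N).
It fails at once if the next cover is lifted off the work plate (15 mm) (height (world z) of cover_next above 0.06 m).
It fails at once if the gear or the screwdriver is moved more than 30 mm (distance of any of gear, screwdriver from where it was at the start of the episode above 0.03 m).
It also fails if it takes over 70 s, if anything falls off the work surface, if the arm or the gripper's body presses on something with over 40 N, if the wrist force passes 120 N, or if a joint passes its speed limit or range.

## Working session

There is one attempt and no reset: what is moved stays moved. The work goes in short steps, Python scripts to look and compute and a shell command to move; the robot and the scene stay as the last step left them, time stands still between calls to the robot, and variables do not carry over. Pictures are saved under pics/ and viewed, at most 12 in all, crops included, and the job is handed in when it is done.

```bash
mkdir -p pics; ls; cat > h.py <<'E'
import numpy as np, cv2, json
from workcell import env
def cam(n):
    c=env.read_camera(n); np.save(f'/tmp/{n}.npy',c,allow_pickle=True); return c
def load(n): return np.load(f'/tmp/{n}.npy',allow_pickle=True).item()
def K(c):
    f=c['img'].shape[0]/2/np.tan(np.radians(c['fov_y'])/2)
    return np.array([[f,0,c['cx']],[0,f,c['cy']],[0,0,1.]])
def px2w(c,uv,z):
    p=cv2.undistortPoints(np.array(uv,float).reshape(-1,1,2),K(c),np.array(c['D'],float))[:,0]
    T=np.array(c['T']); d=np.c_[p[:,0],-p[:,1],-np.ones(len(p))]@T[:3,:3].T; o=T[:3,3]
    z=np.broadcast_to(z,len(p))
    return o+d*((z-o[2])/d[:,2])[:,None]
def w2px(c,P):
    T=np.array(c['T']); q=(np.array(P,float).reshape(-1,3)-T[:3,3])@T[:3,:3]; q=q*[1,-1,-1]
    return cv2.projectPoints(q,np.zeros(3),np.zeros(3),K(c),np.array(c['D'],float))[0][:,0]
def save(img,name): cv2.imwrite(f'pics/{name}.png',cv2.cvtColor(np.ascontiguousarray(img),cv2.COLOR_RGB2BGR))
E
python3 - <<'E'
from h import *
for n in ['top','scene']:
    c=cam(n); save(c['img'],n+'0'); print(n,c['fov_y'],np.round(c['T'],3).tolist(),c['D'])
s=env.get_state(); print(s)
E
```

```text
pics
top 47.295289474947026 [[0.01, 0.996, -0.088, 0.351], [-1.0, 0.012, 0.013, -0.001], [0.014, 0.088, 0.996, 1.268], [0.0, 0.0, 0.0, 1.0]] [-0.01810715  0.          0.          0.          0.        ]
scene 48.41603566217805 [[-0.855, 0.487, -0.175, 0.283], [-0.518, -0.808, 0.28, 0.316], [-0.005, 0.33, 0.944, 1.26], [0.0, 0.0, 0.0, 1.0]] [-0.07727958  0.          0.          0.          0.        ]
{'clock': 0.1, 'joint_pos': array([ 1.10539722e+00,  3.13965006e-01,  4.50796836e-02,  1.30356929e+00,
       -1.62577439e-05,  1.43117921e+00]), 'qvel': array([ 0.00162815, -0.00103984,  0.00331642, -0.00060682,  0.00036678,
       -0.00102622]), 'tau': array([ 2.03220116e-03, -4.81725740e+01,  2.99243367e+01,  1.27187601e-02,
       -1.85344043e-04, -8.60580428e-06]), 'tcp_pos': array([0.18385637, 0.54435901, 0.24147014]), 'orientation': array([-2.39254941e-04,  1.62171544e-01,  9.86762232e-01, -7.93916043e-04]), 'wrist_force': array([-0.1298806 ,  0.00267741,  0.20816074]), 'ft_torque': array([0.03892623, 0.03756251, 0.02830137]), 'grip_force': 0.0, 'finger_gap': 0.085466216560187}
```

View pics/top0.png

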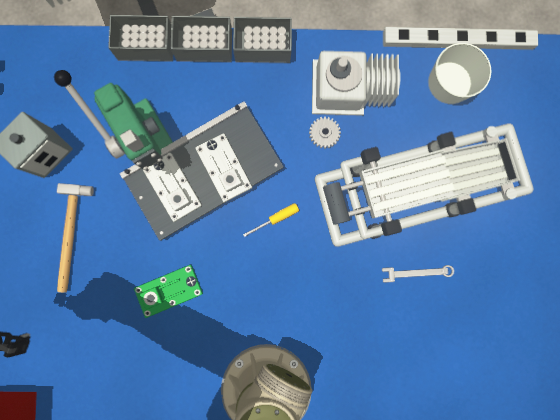

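View pics/scene0.png

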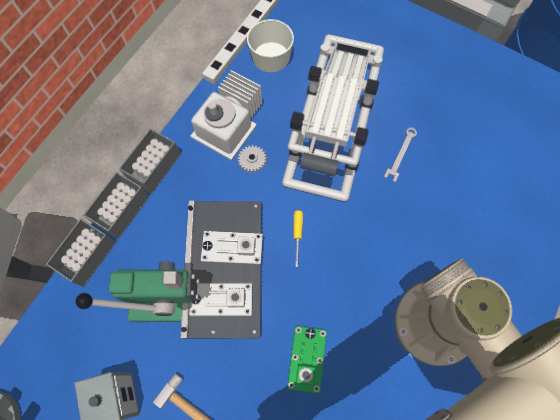

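The top view shows the punched cover under the press at about (172,190). The next cover, with its cross, is at (222,165), cross (211,145). The things it could be confused with are the green look-alike at (170,290), which I leave alone, and the finned white casting at (345,85). The chute has its counterweight at (336,200) and its stop at (507,160). The gear is at (325,132) and the screwdriver at (270,220). Next I'll take close crops.

```bash
python3 - <<'E'
from h import *
c=load('top')['img']
a=cv2.resize(c[95:245,110:290],None,fx=4.4,fy=4,interpolation=cv2.INTER_CUBIC) if 0 else cv2.resize(c[95:245,110:290],None,fx=4,fy=4,interpolation=cv2.INTER_CUBIC)
save(a,'cropA')
b=cv2.resize(c[115:250,310:540],None,fx=3.4,fy=3.4,interpolation=cv2.INTER_CUBIC); save(b,'cropB')
E
```

```text
(no output)
```

View pics/cropA.png

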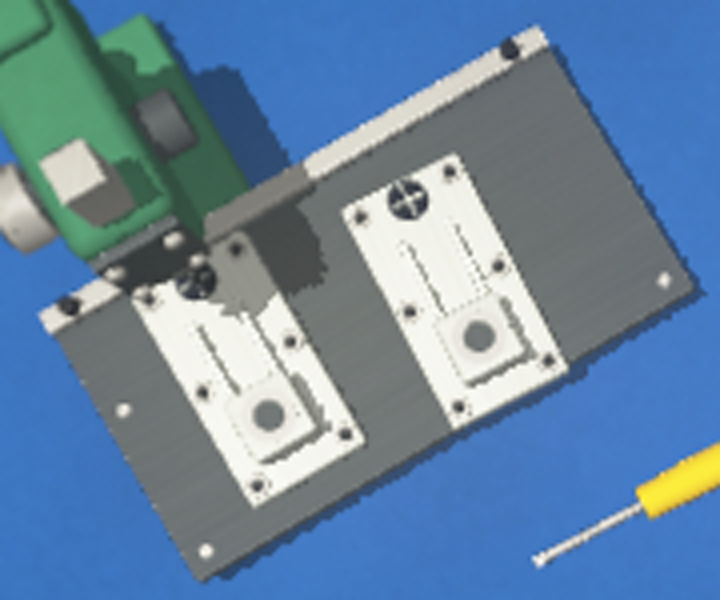

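View pics/cropB.png

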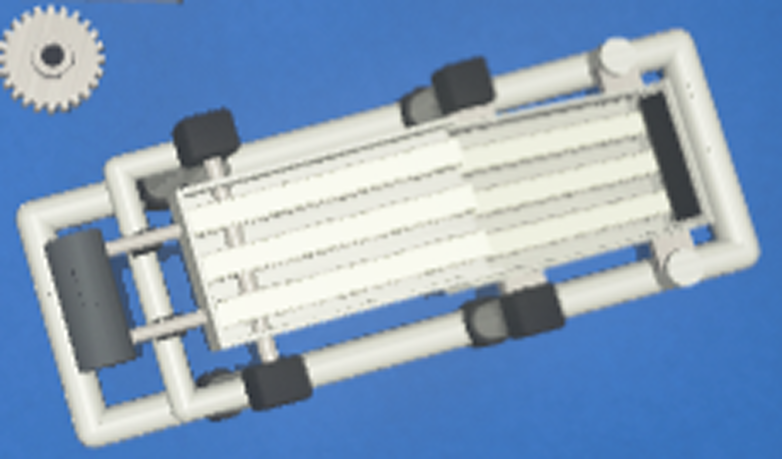

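```bash
cat >> h.py <<'E'
def fit2d(L,W):
    L=np.array(L,float);W=np.array(W,float)[:,:2];l=L-L.mean(0);w=W-W.mean(0)
    th=np.arctan2((l[:,0]*w[:,1]-l[:,1]*w[:,0]).sum(),(l*w).sum()); R=np.array([[np.cos(th),-np.sin(th)],[np.sin(th),np.cos(th)]])
    t=W.mean(0)-R@L.mean(0); return t,th,R,np.linalg.norm(L@R.T+t-W,axis=1)
E
python3 - <<'E'
from h import *
c=load('top')
def A(p,s=4,o=(110,95)): return (np.array(p,float)+.5)/s-.5+np.array(o)
B=lambda p:A(p,3.4,(310,115))
def show(n,L,W):
    t,th,R,e=fit2d(L,W); print(n,np.round(t,4),round(th,4),'err mm',np.round(e*1e3,1)); return t,R
t,R=show('press',[(-170,100),(-170,-270),(15,-270),(15,100)] and np.array([(-170,100),(-170,-270),(15,-270),(15,100)])/1e3,
 np.r_[px2w(c,A([(200,580),(697,290)]),.045),px2w(c,A([(548,46),(53,334)]),.055)])
covL=np.array([(-40,0),(65,0),(80,42),(80,-42),(-80,-42),(-80,42)])/1e3
W=np.r_[px2w(c,A([(480,337)]),.087),px2w(c,A([(408,200),(343,210),(457,153),(568,370),(456,430)]),.057)]
tn,Rn=show('next',covL,W); print('next in press',(tn-t)@R, 'mark',(W[1,:2]-t)@R)
W=np.r_[px2w(c,A([(268,414)]),.087),px2w(c,A([(196,280),(365,438),(254,506)]),.057)]
td,Rd=show('done',covL[[0,1,4,5]],W); print('done in press',(td-t)@R,'hous',W[0])
W=np.r_[px2w(c,B([(205,132),(280,380)]),.211),px2w(c,B([(178,190),(215,346)]),.212),px2w(c,B([(463,135),(492,255)]),.204)]
t,R=show('chute',np.array([(0,85),(0,-85),(-30,53),(-30,-53),(160,50),(160,-50)])/1e3,W); print('traymid',t+R@[.065,0])
E
```

```text
press [0.5768 0.2806] 0.5502 err mm [2.6 0.8 2.4 1.4]
next [0.5684 0.1165] 0.4905 err mm [0.4 1.  1.8 1.4 2.2 1.6]
next in press [-0.09295805 -0.13543807] mark [-0.02716211 -0.13880108]
done [0.5181 0.2484] 0.5574 err mm [0.6 1.1 1.4 1.2]
done in press [-0.06685087  0.00327584] hous [0.4838691  0.22779525 0.087     ]
chute [ 0.4945 -0.251 ] -1.3059 err mm [ 2.9  0.6  1.1  4.9 10.4  9.4]
traymid [ 0.51150254 -0.31377622]
```

```bash
python3 - <<'E'
from h import *
c=load('top'); B=lambda p:(np.array(p,float)+.5)/3.4-.5+np.array((310,115))
L=np.array([(0,85),(0,-85),(-30,53),(-30,-53),(160,53),(160,-53)])/1e3
W=np.r_[px2w(c,B([(205,132),(280,380)]),.211),px2w(c,B([(178,190),(215,348)]),.212),px2w(c,B([(454,118),(493,278)]),.210)]
t,th,R,e=fit2d(L,W); print(t,th,e,'mid',t+R@[.065,0])
M=np.array([(0,85,211),(0,-85,211),(-30,50,214),(-30,-50,214),(160,-50,204),(160,50,204),(375,-54,49),(375,54,49),(160,54,146),(160,-54,146),(-125,0,214),(-30,0,214),(65,0,204)])/1e3
P=np.c_[M[:,:2]@R.T+t,M[:,2]]
tp=np.array([.5768,.2806]);a=.5502;Rp=np.array([[np.cos(a),-np.sin(a)],[np.sin(a),np.cos(a)]])
M=np.array([(15,100,55),(15,-270,55),(-170,-270,45),(-170,100,45),(0,0,73)])/1e3
Q=np.c_[M[:,:2]@Rp.T+tp,M[:,2]]
def cov(t,a):
    R=np.array([[np.cos(a),-np.sin(a)],[np.sin(a),np.cos(a)]]);m=np.array([(-40,0,87),(65,0,57),(80,42,57),(80,-42,57),(-80,-42,57),(-80,42,57)])/1e3
    return np.c_[m[:,:2]@R.T+t,m[:,2]]
Z=np.r_[P,Q,cov([.5684,.1165],.4905),cov([.5181,.2484],.5574)]
s=load('scene'); im=cv2.resize(s['img'][20:350,160:400],None,fx=2.4,fy=2.4,interpolation=cv2.INTER_CUBIC)
im2=im[:600]
for u,v in w2px(s,Z): cv2.circle(im,(int((u-160+.5)*2.4),int((v-20+.5)*2.4)),3,(255,0,0),1)
save(im[:,:],'sc');print(im.shape)
a=im[:400];b=im[400:]
save(np.hstack([a,np.pad(b,((0,400-b.shape[0]),(0,0),(0,0)))])[:, :],'sc2')
im=cv2.resize(np.hstack([a,np.pad(b,((0,400-b.shape[0]),(0,0),(0,0)))]),(800,278)); 
E
python3 -c "
import cv2;i=cv2.imread('pics/sc.png');cv2.imwrite('pics/sc3.png',cv2.resize(i,None,fx=.757,fy=.757,interpolation=cv2.INTER_AREA))"
```

```text
[ 0.49349473 -0.24930329] -1.3112982715213444 [0.00154648 0.00303213 0.00096565 0.00311662 0.00303174 0.00248303] mid [ 0.51017344 -0.31212702]
(792, 576, 3)
```

View pics/sc3.png

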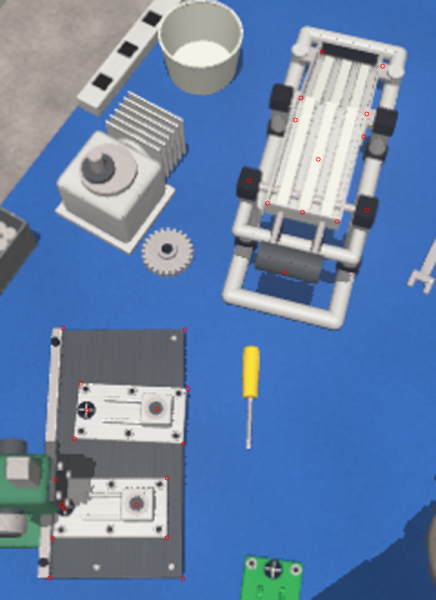

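The overlay in the scene picture agrees with the model to within a few mm: chute strips, posts, plate, both covers and both crosses all line up. I'll go above the punched cover's housing.

```bash
cat >> h.py <<'E'
def todo(x,y,z,ydir_deg):
    "remaining shift in tool axes after the turn, and the turn"
    s=env.get_state(); w,a,b,d=s['orientation']
    from scipy.spatial.transform import Rotation as Ro
    M=Ro.from_quat([a,b,d,w]).as_matrix(); cur=np.degrees(np.arctan2(M[1,1],M[0,1]))
    turn=-((ydir_deg-cur+180)%360-180); dlt=np.array([x,y,z])-s['tcp_pos']; k=np.radians(ydir_deg)
    Y=np.array([np.cos(k),np.sin(k),0]);X=np.array([-np.sin(k),np.cos(k),0])
    print('t',round(s['clock'],2),'turn',round(turn,2),'then mm x,y,z',np.round(1e3*np.array([X@dlt,Y@dlt,-dlt[2]]),1),'tcp',s['tcp_pos'].round(4),'gap',round(s['finger_gap'],4),'F',s['wrist_force'].round(1),'grip',round(s['grip_force'],1),'zt',M[:,2].round(3),'j6',s['joint_pos'][5].round(2))
E
python3 -m jog '[[-1,0,0,0,-6.3],[-1,0,0,0,-6.3],[-1,0,0,0,-6.3],[-1,0,0,0,-6.3],[-1,0,0,0,-6.3]]' >/dev/null
python3 -m jog '[[-1,0,0,0,-6.3],[-1,0,0,0,-6.3],[-1,0,0,0,-6.3],[-1,-0.0073,-0.0356,0,0],[-1,-0.0073,-0.0356,0,0]]' 
python3 -m jog '[[-1,-0.0073,-0.0356,0,0],[-1,-0.0073,-0.0356,0,0],[-1,-0.0073,-0.0356,0,0],[-1,-0.0073,-0.0356,0,0],[-1,-0.0073,-0.0356,0,0]]' >/dev/null
python3 -m jog '[[-1,-0.0073,-0.0356,0,0],[-1,-0.0073,-0.0356,0,0],[-1,-0.0073,-0.0356,0,0],[-1,-0.0073,-0.0356,0,0],[-1,-0.0073,-0.0356,0,0]]' 
python3 - <<'E'
from h import *
todo(.4839,.2278,.077,121.9)
c=cam('wrist'); save(c['img'],'w1')
E
```

```text
clock: 0.93
tcp_pos: [0.2332, 0.492, 0.2415]
orientation: [-0.0, -0.275, 0.961, -0.0]
wrist_force: [0.8, 0.6, -0.1]
finger_gap: 0.0852
grip_force: 0.0
clock: 1.77
tcp_pos: [0.484, 0.2259, 0.242]
orientation: [-0.0, -0.273, 0.962, 0.0]
wrist_force: [0.4, 0.4, 0.2]
finger_gap: 0.0852
grip_force: 0.0
t 1.77 turn -0.17 then mm x,y,z [ -1.    1.6 165. ] tcp [0.484  0.2259 0.242 ] gap 0.0852 F [0.4 0.4 0.2] grip 0.0 zt [-0.001 -0.    -1.   ] j6 -0.27
```

View pics/w1.png

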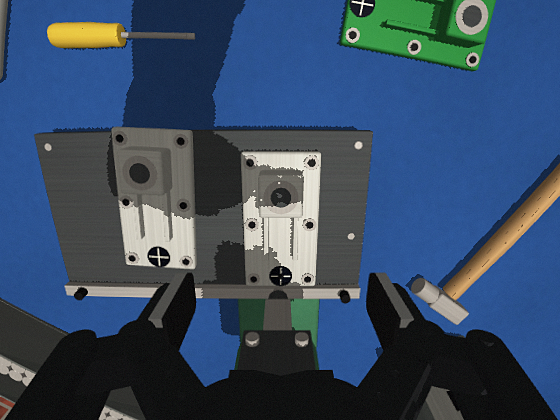

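The wrist view shows the done cover's housing at (281,197), its cross at (281,275) and its free corners at (242,152) and (321,153). The next cover's housing is at (139,173) and its cross at (158,257). The plate and fence are also visible.

```bash
python3 - <<'E'
from h import *
c=load('wrist')
print(px2w(c,[(281,197),(139,173)],.087).round(4)); W=px2w(c,[(281,275),(158,257),(242,152),(321,153),(318,285),(112,130),(192,129),(127,263),(194,268)],.057);print(W.round(4))
t,th,R,e=fit2d(np.array([(65,0),(-80,-42),(-80,42)])/1e3,W[[0,2,3]]);print('done',t,th,e,t+R@[-.04,0])
t,th,R,e=fit2d(np.array([(65,0),(-80,-42),(-80,42)])/1e3,W[[1,5,6]]);print('next',t,th,e)
P=np.r_[px2w(c,[(36,133),(372,131)],.045),px2w(c,[(67,286),(358,290)],.055)]
t,th,R,e=fit2d(np.array([(-170,-270),(-170,100),(15,-270),(15,100)])/1e3,P);print('press',t,th,e,P)
E
```

```text
[[0.4829 0.2248 0.087 ]
 [0.5342 0.0955 0.087 ]]
[[0.5718 0.2798 0.057 ]
 [0.6277 0.1453 0.057 ]
 [0.4704 0.1699 0.057 ]
 [0.4285 0.2397 0.057 ]
 [0.5603 0.3249 0.057 ]
 [0.5202 0.0438 0.057 ]
 [0.4766 0.1151 0.057 ]
 [0.6552 0.1165 0.057 ]
 [0.618  0.1878 0.057 ]]
done [0.51725972 0.24629072] 0.5480301910508023 [0.00097764 0.00125311 0.00161729] [0.48311762 0.22545045]
next [0.56947994 0.11620988] 0.4865293766551237 [0.00150615 0.00278534 0.00265131]
press [0.57814396 0.28075905] 0.5477587524511992 [0.00277846 0.00295745 0.00356825 0.00360759] [[ 0.57152144 -0.03645527  0.045     ]
 [ 0.38135818  0.27466913  0.045     ]
 [ 0.73044486  0.06146329  0.055     ]
 [ 0.54166986  0.37166282  0.055     ]]
```

```bash

python3 -m jog '[[-1,0,0,0.036,0],[-1,0,0,0.036,0],[-1,0,0.001,0.036,0],[-1,0,0,0.03,0],[-1,0,0,0.015,0]]' 110
python3 -m jog '[[-1,0,0,0.0115,0],[1,0,0,0,0],[1,0,0,0,0],[1,0,0,0,0],[1,0,0,0,0]]' 110
python3 -m jog '[[1,0,0,0,0],[1,0,0,0,0],[1,0,0,0,0]]' 110
python3 - <<'E'
from h import *
todo(.4835,.2268,.077,121.6)
E
```

```text
clock: 2.23
tcp_pos: [0.4797, 0.2275, 0.0849]
orientation: [-0.003, -0.273, 0.962, -0.0]
wrist_force: [-0.5, -0.4, 0.2]
finger_gap: 0.0856
grip_force: 0.0
clock: 2.65
tcp_pos: [0.484, 0.2286, 0.0798]
orientation: [0.002, -0.273, 0.962, -0.0]
wrist_force: [-0.5, -0.1, -2.1]
finger_gap: 0.0417
grip_force: 111.9
clock: 2.9
tcp_pos: [0.484, 0.2287, 0.0797]
orientation: [0.002, -0.273, 0.962, -0.0]
wrist_force: [-1.5, -0.5, 6.7]
finger_gap: 0.0416
grip_force: 113.0
t 2.9 turn 0.13 then mm x,y,z [ 1.4 -1.4  2.7] tcp [0.484  0.2287 0.0797] gap 0.0416 F [-1.5 -0.5  6.7] grip 113.0 zt [ 0.003  0.001 -1.   ] j6 -0.26
```

```bash

python3 -m jog '[[1,0,0,-0.003,0],[1,0,0,-0.003,0],[1,0.015,0,0,0],[1,0.02,0,0,0],[1,0.02,0,0,0]]'
python3 -m jog '[[1,0.015,0,0,0],[1,0,0,-0.02,0],[1,0,0,-0.02,0],[1,0,0,-0.005,0],[1,0,0,0,0]]'
python3 - <<'E'
from h import *
todo(.42,.19,.2,121.6)
c=cam('wrist'); d=cam('scene');save(np.hstack([cv2.resize(c['img'],(400,300)),d['img'][100:400,150:550]]),'lift')
E
```

```text
clock: 3.32
tcp_pos: [0.4351, 0.1991, 0.0834]
orientation: [-0.001, -0.274, 0.962, 0.0]
wrist_force: [-1.3, -1.1, -3.9]
finger_gap: 0.0414
grip_force: 111.9
clock: 3.73
tcp_pos: [0.4245, 0.1919, 0.1302]
orientation: [0.002, -0.273, 0.962, 0.0]
wrist_force: [-0.2, -0.1, -4.8]
finger_gap: 0.0414
grip_force: 113.0
t 3.73 turn 0.13 then mm x,y,z [  4.8   0.7 -69.8] tcp [0.4245 0.1919 0.1302] gap 0.0414 F [-0.2 -0.1 -4.8] grip 113.0 zt [ 0.003  0.001 -1.   ] j6 -0.3
```

View pics/lift.png

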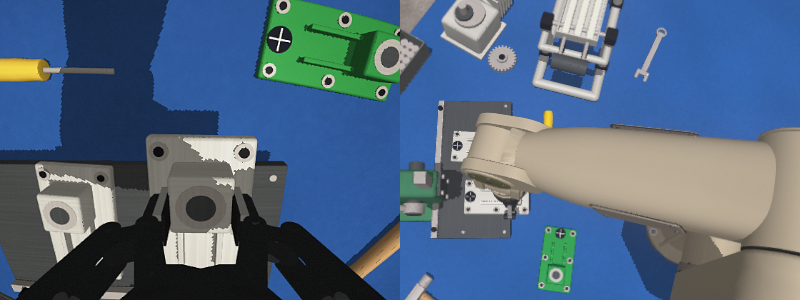

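The cover is firmly held and level. I'll lift, turn it and carry it above the tray.

```bash

python3 -m jog '[[1,0,0,-0.033,0],[1,0,0,-0.033,0],[1,0,0,-0.033,0],[1,0,0,-0.033,0],[1,0,0,-0.033,0]]' >/dev/null
python3 -m jog '[[1,0,0,0,6.67],[1,0,0,0,6.67],[1,0,0,0,6.67],[1,0,0,0,6.67],[1,0,0,0,6.67]]' >/dev/null
python3 -m jog '[[1,0,0,0,6.67],[1,0,0,0,6.67],[1,0,0,0,6.67],[1,0,0,0,6.67],[1,0,0,0,6.67]]' >/dev/null
python3 -m jog '[[1,0,0,0,6.67],[1,0,0,0,6.67],[1,0,0,0,6.67],[1,0,0,0,6.67],[1,0,0,0,6.67]]' >/dev/null
python3 -m jog '[[1,0,0,0,6.67],[1,-0.025,-0.0025,0,0],[1,-0.034,-0.0036,0,0],[1,-0.034,-0.0036,0,0],[1,-0.034,-0.0036,0,0]]' >/dev/null
python3 -m jog '[[1,-0.034,-0.0036,0,0],[1,-0.034,-0.0036,0,0],[1,-0.034,-0.0036,0,0],[1,-0.034,-0.0036,0,0],[1,-0.034,-0.0036,0,0]]' >/dev/null
python3 -m jog '[[1,-0.034,-0.0036,0,0],[1,-0.034,-0.0036,0,0],[1,-0.034,-0.0036,0,0],[1,-0.025,-0.0025,0,0],[1,0,0,0,0]]'
python3 - <<'E'
from h import *
todo(.5004,-.2754,.2397,14.87)
c=cam('wrist'); d=cam('top');save(np.hstack([cv2.resize(c['img'],(400,300)),cv2.resize(d['img'][90:270,300:540],(400,300))]),'tray')
E
```

```text
clock: 6.75
tcp_pos: [0.4905, -0.2344, 0.2909]
orientation: [-0.001, 0.611, 0.792, -0.001]
wrist_force: [0.8, 0.3, -4.9]
finger_gap: 0.0417
grip_force: 113.4
t 6.75 turn -0.13 then mm x,y,z [-42.2  -0.9  51.2] tcp [ 0.4905 -0.2344  0.2909] gap 0.0417 F [ 0.8  0.3 -4.9] grip 113.4 zt [-0.002 -0.    -1.   ] j6 0.72
```

View pics/tray.png

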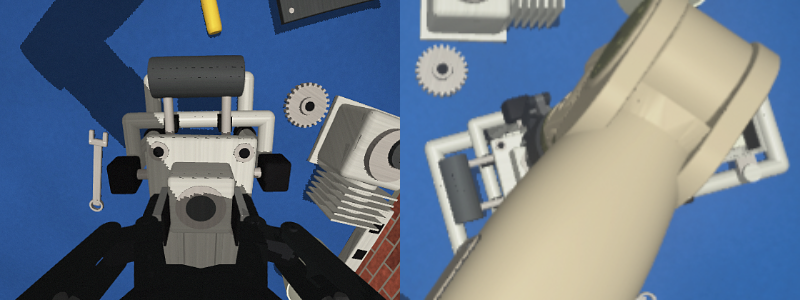

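The wrist view shows the cover centred between the bearing blocks: holes (158,152) and (244,153), blocks (124,173) and (273,172), with midpoints agreeing within about 2 px. I'll move along the chute by the remaining 42 mm and lower.

```bash

python3 -m jog '[[1,-0.022,-0.0005,0,0],[1,-0.02,-0.0005,0,0],[1,0,0,0.015,0],[1,0,0,0.015,0],[1,0,0,0.01,0]]' >/dev/null
python3 -m jog '[[1,0,0,0.005,0],[1,0,0,0.002,0],[1,0,0,0,0],[1,0,0,0,0]]'
python3 - <<'E'
from h import *
todo(.5004,-.2754,.2397,14.87)
E
```

```text
clock: 7.6
tcp_pos: [0.5002, -0.27, 0.2474]
orientation: [0.0, 0.608, 0.794, 0.0]
wrist_force: [-0.2, -0.6, -3.8]
finger_gap: 0.0417
grip_force: 113.4
t 7.6 turn 0.18 then mm x,y,z [-5.2 -1.1  7.7] tcp [ 0.5002 -0.27    0.2474] gap 0.0417 F [-0.2 -0.6 -3.8] grip 113.4 zt [ 0.001 -0.    -1.   ] j6 0.67
```

```bash

python3 -m jog '[[1,-0.005,-0.001,0.003,0],[1,0,0,0.002,0],[1,0,0,0.001,0],[1,0,0,0.001,0],[1,0,0,0,0]]'
python3 - <<'E'
from h import *
todo(.5004,-.2754,.2397,14.87)
E
```

```text
clock: 8.02
tcp_pos: [0.5001, -0.2754, 0.2396]
orientation: [-0.0, 0.609, 0.793, 0.0]
wrist_force: [-0.3, -0.1, -4.6]
finger_gap: 0.0415
grip_force: 113.4
t 8.02 turn 0.13 then mm x,y,z [-0.   0.3 -0.1] tcp [ 0.5001 -0.2754  0.2396] gap 0.0415 F [-0.3 -0.1 -4.6] grip 113.4 zt [-0.  0. -1.] j6 0.66
```

```bash

python3 -m jog '[[-1,0,0,0,0],[-1,0,0,0,0],[-1,0,0,0,0],[-1,0,0,-0.01,0],[-1,0,0,-0.02,0]]'
python3 -m jog '[[-1,0,0,-0.03,0],[-1,0,0,-0.03,0],[-1,0,0,-0.02,0],[-1,0,0,0,0],[-1,0,0,0,0]]'
python3 - <<'E'
from h import *
c=cam('wrist'); save(c['img'],'w2')
E
```

```text
clock: 8.43
tcp_pos: [0.4993, -0.2748, 0.2688]
orientation: [-0.002, 0.609, 0.793, 0.0]
wrist_force: [-1.1, -0.0, -0.5]
finger_gap: 0.0855
grip_force: 0.0
clock: 8.85
tcp_pos: [0.5009, -0.276, 0.3522]
orientation: [0.002, 0.609, 0.793, 0.0]
wrist_force: [-0.1, -0.0, -0.9]
finger_gap: 0.0852
grip_force: 0.0
```

View pics/w2.png

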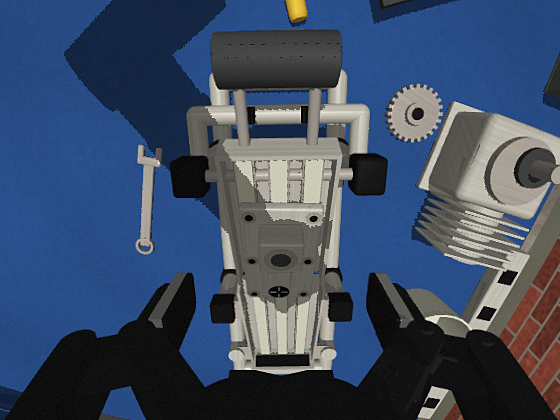

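The cover has tipped the tray and is sliding down the track, with its cross now at (281,292). Next I go above the next cover.

```bash

python3 -m jog '[[-1,0,0,0,-6.44],[-1,0,0,0,-6.44],[-1,0,0,0,-6.44],[-1,0,0,0,-6.44],[-1,0,0,0,-6.44]]' >/dev/null
python3 -m jog '[[-1,0,0,0,-6.44],[-1,0,0,0,-6.44],[-1,0,0,0,-6.44],[-1,0,0,0,-6.44],[-1,0,0,0,-6.44]]' >/dev/null
python3 -m jog '[[-1,0,0,0,-6.44],[-1,0,0,0,-6.44],[-1,0,0,0,-6.44],[-1,0,0,0,-6.44],[-1,0,0,0,-6.44]]' >/dev/null
python3 -m jog '[[-1,0,0,0,-6.44],[-1,-0.017,0.026,0.01,0],[-1,-0.017,0.026,0.01,0],[-1,-0.017,0.026,0.01,0],[-1,-0.017,0.026,0.01,0]]' >/dev/null
python3 -m jog '[[-1,-0.017,0.026,0.01,0],[-1,-0.017,0.026,0.01,0],[-1,-0.017,0.026,0.01,0],[-1,-0.017,0.026,0.01,0],[-1,-0.017,0.026,0.01,0]]' >/dev/null
python3 -m jog '[[-1,-0.017,0.026,0,0],[-1,-0.017,0.026,0,0],[-1,-0.017,0.026,0,0],[-1,0,0,0,0],[-1,0,0,0,0]]'
python3 - <<'E'
from h import *
todo(.5337,.0968,.0805,118)
c=cam('wrist'); d=cam('top');save(np.hstack([cv2.resize(c['img'],(480,360)),cv2.resize(d['img'][90:270,320:480],(320,360))]),'n1')
E
```

```text
clock: 11.4
tcp_pos: [0.5326, 0.0973, 0.2585]
orientation: [-0.001, -0.244, 0.97, 0.0]
wrist_force: [0.3, -0.9, -0.0]
finger_gap: 0.0855
grip_force: 0.0
t 11.4 turn 0.25 then mm x,y,z [ -0.8  -1.  178. ] tcp [0.5326 0.0973 0.2585] gap 0.0855 F [ 0.3 -0.9 -0. ] grip 0.0 zt [-0.002 -0.    -1.   ] j6 -0.46
```

View pics/n1.png

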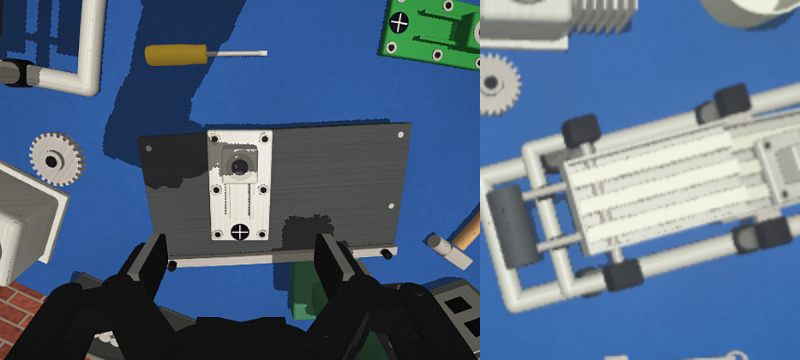

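The tray is level again and the cover lies down the track. In the wrist view the next cover's housing is at (239,165) and its cross at (239,232). I'll use this view once more for the press and cover poses.

```bash
python3 - <<'E'
from h import *
c=load('wrist'); k=560/480
f=lambda p:(np.array(p,float)+.5)*k-.5
W=np.r_[px2w(c,f([(239,165)]),.087),px2w(c,f([(239,232),(208,131),(271,130)]),.057)]
t,th,R,e=fit2d(np.array([(-40,0),(65,0),(-80,-42),(-80,42)])/1e3,W);print('next',t,th,e,t+R@[-.04,0],W[:2])
P=px2w(c,f([(138,136),(411,122)]),.045)
t,th,R,e=fit2d(np.array([(-170,-270),(-170,100)])/1e3,P);print('press',t,th,e)
# fence face line top edge, automatic: gradient of brightness along rows
g=cv2.cvtColor(c['img'],cv2.COLOR_RGB2GRAY).astype(float)
for u in (210,240,290,310,430,445):
    col=cv2.GaussianBlur(g,(5,1),0)[270:315,u]; v=270+np.argmax(np.diff(col))+.5
    q=px2w(c,[(u,v)],.055)[0,:2]; print(u,v,q,'press xy',(q-np.array([.5775,.2807]))@np.array([[np.cos(.549),-np.sin(.549)],[np.sin(.549),np.cos(.549)]]))
E
```

```text
next [0.56941256 0.11449409] 0.4907107083754035 [0.00228193 0.0008629  0.00285878 0.0019229 ] [0.53413263 0.09564397] [[0.53223006 0.09438404 0.087     ]
 [0.62760214 0.14519969 0.057     ]]
press [0.5765223  0.27908179] 0.5472231535127399 [0.00273695 0.00273695]
210 301.5 [0.7114687  0.08827707] press xy [ 0.01386866 -0.23405524]
240 300.5 [0.69127128 0.12199957] press xy [ 0.01423687 -0.19474867]
290 298.5 [0.65786041 0.1775752 ] press xy [ 0.01473712 -0.12990511]
310 297.5 [0.64440321 0.19963656] press xy [ 0.01476988 -0.1040633 ]
430 289.5 [0.56163912 0.3327673 ] press xy [0.01364044 0.0526926 ]
445 288.5 [0.55118054 0.35002709] press xy [0.01372553 0.07287365]
```

```bash

python3 -m jog '[[-1,-0.001,-0.0015,0.036,0.2],[-1,0,0,0.036,0],[-1,0,0,0.036,0],[-1,0,0,0.036,0],[-1,0,0,0.022,0]]' 50 >/dev/null
python3 -m jog '[[-1,0,0,0.008,0],[-1,0,0,0.003,0],[-1,0,0,0,0],[-1,0,0,0,0]]' 50
python3 - <<'E'
from h import *
todo(.5334,.0962,.0805,118.1)
E
python3 -m jog '[[1,0,0,0,0],[1,0,0,0,0],[1,0,0,0,0],[1,0,0,0,0],[1,0,0,0,0]]' 50
python3 - <<'E'
from h import *
todo(.5334,.0962,.0805,118.1)
E
```

```text
clock: 12.25
tcp_pos: [0.5364, 0.0945, 0.0844]
orientation: [0.001, -0.24, 0.971, -0.0]
wrist_force: [-0.7, -0.2, 0.5]
finger_gap: 0.0857
grip_force: 0.0
t 12.25 turn -0.29 then mm x,y,z [1.9 2.9 3.9] tcp [0.5364 0.0945 0.0844] gap 0.0857 F [-0.7 -0.2  0.5] grip 0.0 zt [ 0.003  0.    -1.   ] j6 -0.46
clock: 12.67
tcp_pos: [0.5359, 0.0953, 0.0841]
orientation: [0.001, -0.241, 0.971, -0.0]
wrist_force: [-0.4, 0.0, 6.0]
finger_gap: 0.0429
grip_force: 52.1
t 12.67 turn -0.23 then mm x,y,z [1.8 2.  3.6] tcp [0.5359 0.0953 0.0841] gap 0.0429 F [-0.4  0.   6. ] grip 52.1 zt [ 0.002  0.    -1.   ] j6 -0.46
```

```bash

python3 -m jog '[[1,0,0,0,-1.6],[1,0,0,0,-1.6],[1,0,0.01,0,0],[1,0,0.02,0,0],[1,0,0.02,0,0]]'
python3 -m jog '[[1,0,0.02,0,0],[1,0,0.02,0,0],[1,0,0.02,0,0],[1,0,0.015,0,0],[1,0,0.01,0,0]]'
python3 -m jog '[[1,0,0,0,0],[1,-0.008,0,0,0],[1,-0.008,0,0,0],[1,-0.006,0,0,0],[1,0,0,0,0]]'
python3 - <<'E'
from h import *
s=env.get_state()['tcp_pos'][:2]
R=np.array([[np.cos(.549),-np.sin(.549)],[np.sin(.549),np.cos(.549)]])
print('tcp in press',(s-[.5773,.2803])@R)
todo(.5359,.0953,.08,121.45)
c=cam('wrist'); save(c['img'],'n2')
E
```

```text
clock: 13.08
tcp_pos: [0.5108, 0.1378, 0.0841]
orientation: [0.002, -0.266, 0.964, -0.001]
wrist_force: [1.6, -2.3, 5.5]
finger_gap: 0.0425
grip_force: 52.0
clock: 13.5
tcp_pos: [0.4656, 0.212, 0.0841]
orientation: [0.001, -0.268, 0.963, -0.0]
wrist_force: [1.4, -2.7, 6.5]
finger_gap: 0.0424
grip_force: 52.0
clock: 13.92
tcp_pos: [0.4849, 0.223, 0.0841]
orientation: [0.001, -0.268, 0.963, 0.0]
wrist_force: [-2.1, 0.4, 7.3]
finger_gap: 0.043
grip_force: 52.2
tcp in press [-0.10872461 -0.0006024 ]
t 13.92 turn -0.37 then mm x,y,z [  23.1 -135.6    4.1] tcp [0.4849 0.223  0.0841] gap 0.043 F [-2.1  0.4  7.3] grip 52.2 zt [ 0.002  0.001 -1.   ] j6 -0.26
```

View pics/n2.png

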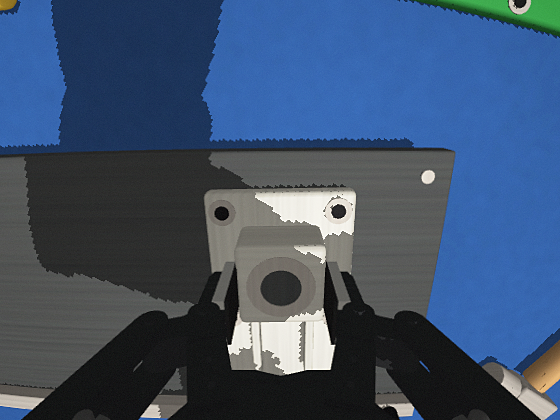

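The cover is square and near its place: housing hole (281,288), near corners (205,192) and (355,190). I'll measure these, then nudge it to the fence while watching the force.

```bash

python3 - <<'E'
from h import *
c=load('wrist')
R=np.array([[np.cos(.549),-np.sin(.549)],[np.sin(.549),np.cos(.549)]])
W=np.r_[px2w(c,[(281,288)],.087),px2w(c,[(205,192),(355,190)],.057),px2w(c,[(454,151)],.045)]
print((W[:,:2]-[.5773,.2803])@R)
E
python3 -m jog '[[1,-0.0015,0.0003,0,-0.3],[1,-0.0015,0,0,0],[1,0,0,0,0]]'
python3 -m jog '[[1,-0.0015,0,0,0],[1,0,0,0,0]]'
python3 - <<'E'
from h import *
s=env.get_state()['tcp_pos'][:2]
R=np.array([[np.cos(.549),-np.sin(.549)],[np.sin(.549),np.cos(.549)]])
print('tcp in press',(s-[.5773,.2803])@R)
E
```

```text
[[-0.10974394 -0.00128759]
 [-0.1503851  -0.04190575]
 [-0.15091171  0.03881126]
 [-0.17034729  0.09706467]]
clock: 14.22
tcp_pos: [0.4862, 0.224, 0.0841]
orientation: [0.0, -0.27, 0.963, -0.0]
wrist_force: [-2.8, -2.4, 10.4]
finger_gap: 0.0426
grip_force: 52.5
clock: 14.38
tcp_pos: [0.4872, 0.2247, 0.084]
orientation: [-0.0, -0.27, 0.963, -0.0]
wrist_force: [-4.0, -3.1, 9.8]
finger_gap: 0.0432
grip_force: 52.5
tcp in press [-0.10581926 -0.00040816]
```

```bash

python3 -m jog '[[1,-0.001,0,0,0],[1,0,0,0,0]]'
python3 -m jog '[[1,-0.001,0,0,0],[1,0,0,0,0]]'
python3 -m jog '[[1,-0.001,0,0,0],[1,0,0,0,0]]'
```

```text
clock: 14.55
tcp_pos: [0.4879, 0.2252, 0.084]
orientation: [-0.0, -0.27, 0.963, -0.0]
wrist_force: [-3.8, -2.9, 10.2]
finger_gap: 0.043
grip_force: 52.5
clock: 14.72
tcp_pos: [0.4882, 0.2253, 0.084]
orientation: [-0.001, -0.27, 0.963, -0.0]
wrist_force: [-5.9, -4.2, 12.5]
finger_gap: 0.0426
grip_force: 52.8
clock: 14.88
tcp_pos: [0.4882, 0.2254, 0.084]
orientation: [-0.002, -0.27, 0.963, -0.001]
wrist_force: [-6.9, -5.4, 14.4]
finger_gap: 0.0428
grip_force: 53.1
```

The cover is seated at the fence: motion has stalled and the force is rising. I'll release and rise for a check.

```bash

python3 -m jog '[[1,0.0015,0,0,0],[1,0.001,0,0,0],[-1,0,0,0,0],[-1,0,0,0,0],[-1,0,0,0,0]]' >/dev/null
python3 -m jog '[[-1,0,0,-0.01,0],[-1,0,0,-0.03,0],[-1,0,0,-0.04,0],[-1,0,0,-0.04,0],[-1,0,0,-0.04,0]]' >/dev/null
python3 -m jog '[[-1,0.03,0,-0.01,0],[-1,0.03,0,0,0],[-1,0.03,0,0,0],[-1,0,0,0,0],[-1,0,0,0,0]]'
python3 - <<'E'
from h import *
c=cam('wrist'); d=cam('top');save(np.vstack([np.hstack([cv2.resize(c['img'][:330],(480,283)),np.zeros((283,320,3),np.uint8)]),cv2.resize(d['img'][90:230,100:540],(800,255))]),'fin')
save(c['img'],'fw')
E
```

```text
clock: 16.13
tcp_pos: [0.4105, 0.1776, 0.2538]
orientation: [0.001, -0.27, 0.963, 0.0]
wrist_force: [1.1, 0.6, -0.1]
finger_gap: 0.0856
grip_force: 0.0
```

View pics/fin.png

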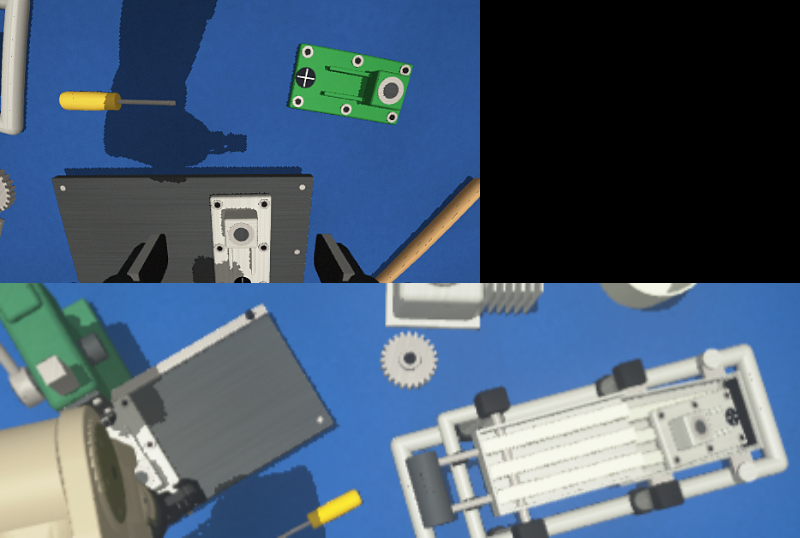

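The punched cover rests at the stop and the tray is level. I'll check the next cover relative to the plate with the same picture.

```bash
python3 - <<'E'
from h import *
c=load('wrist'); f=lambda p:(np.array(p,float)+.5)/.857-.5
P=px2w(c,f([(53,178),(312,176.5)]),.045)
t,th,R,e=fit2d(np.array([(-170,-270),(-170,100)])/1e3,P);print('press',t,th,e)
W=np.r_[px2w(c,f([(241,235)]),.087),px2w(c,f([(211,196),(271,195),(217,204.5),(265,204.5),(220,248),(263.5,247)]),.057)]
print((W[:,:2]-t)@R*1e3);print((W[:,:2]-[.5773,.2803])@R*1e3)
E
```

```text
press [0.57742423 0.28023199] 0.5513523843819217 [0.00277424 0.00277424]
[[-104.20375252   -0.56145867]
 [-146.88256782  -40.86995065]
 [-147.89982432   40.22875263]
 [-134.29796221  -33.19080025]
 [-133.940149     32.48162454]
 [ -64.81813109  -31.34795114]
 [ -66.16531011   32.15456876]]
[[-104.13355966   -0.68446745]
 [-146.81237496  -40.99295944]
 [-147.82963146   40.10574385]
 [-134.22776935  -33.31380904]
 [-133.86995614   32.35861576]
 [ -64.74793823  -31.47095993]
 [ -66.09511725   32.03155997]]
```

```bash
python3 -c "
from workcell import env
print(env.hand_in())"
```

```text
the job is handed in; nothing more can be done
None
```

I handed the job in at about 16 s: the punched cover is at rest against the chute's stop with the tray level, and the next cover is square against the fence, its cross within about 1 mm of the punch axis by my measurement; `hand_in()` returned no verdict.

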